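# Press the axle cap home over the stirrer drive wheel

### The arm

A 6-joint arm with a two-finger parallel gripper is mounted at the origin on the work surface. World frame = base frame: x ahead of the robot, y to its left, z up, the work surface at z = 0. Lengths are in m, angles in rad, forces in N, time in s.
With the tool pointing down it reaches from about 0.3 to 0.825 m from the base axis. Payload 5.4 kg.
Tool frame: the origin (TCP) lies midway between the tips of the shut fingers; the grasp point (between the pads) lies ctrl.grip_point_offset behind it (ctrl.grip_point_offset is the distance from the TCP to the grasp point, in m); z points along the fingers, y is the line along which they close (so a half turn about z gives the same grasp; the last joint's range is limited). The gripper opens to 92 mm and grips with 3 to 60 N. Pads are 20 mm wide; open, the fingers measure 128 mm over their backs; the gripper's body (75 mm by 189 mm) begins 69 mm behind the grasp point.
Start: joints at [1.092, 0.158, 1.597, -0, 1.386, -0.21], TCP at [0.153, 0.554, 0.215] pointing down, gripper open.
Joint ranges: [-2.91, 2.91], [-0.94, 2.29], [0.18, 2.7], [-1.29, 4.43], [0.17, 2.64], [-3, 3]. Speed limits (rad/s): [2.57, 2.57, 3.14, 3.14, 3.14, 3.14].

### API

Orientations are given as a rotation vector (axis times angle).
In Python, from rig import ctrl gives the robot as it stands.
- The arm moves only by the tool jog_arm, never from a script. Its argument "plan" is a list of rows, each a list of 7 numbers: the turn, a rotation vector about the tool's x, y, z in rad, then the shift along the tool's x, y, z in mm, then the closure in counts, from 0 (fully open) to 255 (shut). In form: [[rx, ry, rz, dx, dy, dz, gripper], ...]. A call has exactly 10 rows; each row is the pose to reach, as a shift and turn from the pose commanded when the call began, along the tool's axes at that moment; what a row does not reach only later rows make up. A row lasts 1/8 s, in which the tool goes at most 62.5 mm and 10.7 degrees, less where a joint would pass 70% of its speed; a pose out of reach is approached as far as the arm can. A call with a gripper value outside its range is refused whole. The fingers move at their own pace and stop on an object; "newtons" is the grip in N (left out, the last holds). Time passes only in rows, so rows that repeat a pose let the fingers close, or fill a call up. It gives the time, the measured TCP pose, the force, the opening and the grip force at its end, in the units of the state.
- ctrl.read_state(): the state, without advancing time (a new reading comes with each control period).
- ctrl.get_image(name): name is "scene" or "top"; returns the picture (384x512x3 uint8, red, green, blue); there is no depth.
- ctrl.camera_model(name): a dict with "vertical_fov" (degrees; the focal length in pixels is half the picture's height over the tangent of half this angle, whatever the lens; pixels are square), "cx", "cy" (the principal point, pixels), "dist_coeffs" ([k1, k2, p1, p2, k3] as OpenCV has them; the pictures are not rectified), "T" (4x4, takes a point from camera to world coordinates). Camera axes: x right, y down, z forward; pixel columns grow to the right and rows downward; lengths in m; the calibration is good to about 2 mm. A picture is of the moment at which its call begins. camera_model takes no time and is no camera call.
- ctrl.close_job(): hands the job in; it is judged then, once.
The state is a dict: "clock": time; "joint_positions": joint angles; "qvel": joint speeds; "tau": joint torques, N m; "position": TCP position; "tcp_rot": TCP orientation; "contact_force": force on the tool from outside, world axes, zero at the start; "torque": the same for the moment, N m; "finger_gap": finger opening in m; "finger_force": force on a finger pad.
Only numpy, scipy, OpenCV 4.12 (cv2) and the standard library are available. Lean on these libraries where they do the work, as an engineer would, in place of code of your own. Each camera call takes 0.05 s, during which the arm holds its last target. There are 200 camera calls.

### The job

One of the two stirrer drive units has its grey drive wheel on the shaft; the other still wears its red transport sleeve. Put the yellow toothed axle cap over the shaft that carries the wheel and press it straight down until it bears on the brass bush and has pushed the wheel a few millimetres down against its spring, so that it stays biting tight when you let go, but do not squash the spring flat. Leave the sleeve where it is and the other things on the bench alone.

Things in the scene. Friction and masses are not known exactly. Their poses are not given: they have to be found in the camera images.
- unit_a: Fixed drive unit (unit_a and unit_b are alike): blue block 120 x 120 x 22 mm with a round blue boss, from which a plain upright steel shaft rises. Origin under the centre of the block, z up along the shaft's axis.
- unit_b: The other drive unit, exactly like unit_a.
- tip_a (a point): Top of unit_a's shaft, on its axis, 142 mm above the unit's origin. The shaft is 20 mm in diameter up to 122 mm above the unit's origin, then rounds off to a pilot nose of 14 mm diameter.
- tip_b (a point): Top of unit_b's shaft, as tip_a.
- seat_top_a (a point): Centre of the top of unit_a's orange spring seat, a ring of 60 mm diameter round the shaft, 56 mm above the unit's origin when free. It slides down the shaft by at most 12 mm: it starts to give at 4 N and stiffens by 1 N per mm.
- seat_top_b (a point): The same on unit_b.
- wheel: Grey toothed drive wheel, 128 mm over its teeth, 0.2 to 0.32 kg, loose (24 mm bore) on the shaft of one of the two units, lying on its spring seat, which it does not push down by itself. Origin: centre of its underside, z up. Disc 18 mm thick, then an aluminium hub of 60 mm diameter.
- hub (a point): Centre of the top of the wheel's hub, 28 mm above the wheel's underside. From the hub stands a brass bush, 41 mm in diameter, whose top is 4 to 14 mm above this point: it differs each time and is not reported, so where the cap meets it must be felt. The bush itself does not yield; wheel and bush go down together with the spring seat.
- sleeve: Red transport sleeve, tube 40 mm in diameter (24 mm bore) and 96 mm tall, standing on the spring seat of the other unit and hiding its shaft. Origin: centre of its underside.
- cap: Yellow push-on axle cap standing open end down on the bench, 0.11 to 0.17 kg. Origin: centre of its underside, z up. Flange 64 mm in diameter, 4 to 6 mm thick; above it a round barrel, 42 mm in diameter, up to 72 mm. The hole in the underside is 23 mm wide, the inside 66 mm deep.
- teeth (a point): On the cap's axis, 15 mm above its underside, where four sprung steel teeth inside reach in to a 15 mm circle. They drag with 4 to 10 N going down and resist being pulled back, so the cap stays where pressed (under 1 mm is lost). A press of 13 to 16 N in all, felt while moving steadily down, is right: it pushes wheel and spring down 3 to 10 mm; at 12 mm it is flat.
- tin: Bystander: paint tin, 94 mm in diameter, 120 mm tall, origin under its centre.
- tin_b: Bystander: paint tin with green label, 84 mm in diameter, 100 mm tall, origin under its centre.
- spray: Bystander: spray bottle with red cap, 52 mm in diameter, 170 mm tall, origin under its centre.
- cup: Bystander: clear mixing cup, 84 mm wide, 85 mm tall, origin under its centre.
- spare_ring: Bystander: dark steel ring, 70 mm in diameter, 12 mm thick, lying flat, origin under its centre.
Mind the look-alikes: they are no part of the job. What is shaped like the unit_b but purple is not meant.

How it is judged:
By the outcome, as a careful person would: the job done as asked, in the order asked, and still so for the second after the job is handed in, with the robot touching nothing.
It also fails if it takes over 45 s, if anything falls off the work surface, if the arm or the gripper's body presses on something with over 40 N, if the wrist force passes 120 N, or if a joint passes its speed limit or range.

## Working session

There is one attempt and no reset: what is moved stays moved. The work goes in short steps, Python scripts to look and compute and a tool call to move; the robot and the scene stay as the last step left them, time stands still between calls to the robot, and variables do not carry over. Pictures are saved under pics/ and viewed, at most 10 in all, crops included, and the job is handed in when it is done.

Besides the shell and the picture viewer there is one more tool, called after "Call:" as name([rows], argument=value, ...), one row to a line, values as JSON. jog_arm: Moves the arm, as the interface text tells. Its arguments: {"type":"object","properties":{"plan":{"type":"array"},"newtons":{"type":"number"}},"required":["plan"]}

```bash
mkdir -p pics; python3 - <<'E'
from rig import ctrl
import cv2
for n in("scene","top"):
    cv2.imwrite(f"pics/{n}0.png",ctrl.get_image(n)[:,:,::-1])
    m=ctrl.camera_model(n);print({k:(v if k!='T' else [[round(float(x),4) for x in r] for r in v]) for k,v in m.items()})
print(ctrl.read_state(),ctrl.grip_point_offset)
E
```

```text
{'vertical_fov': 54.256082606615436, 'cx': 248.23784179795047, 'cy': 186.2226040162745, 'dist_coeffs': array([0.02501225, 0.        , 0.        , 0.        , 0.        ]), 'T': [[-0.785, 0.3835, -0.4865, 1.2233], [0.6192, 0.512, -0.5954, 0.7781], [0.0207, -0.7686, -0.6394, 0.9373], [0.0, 0.0, 0.0, 1.0]]}
{'vertical_fov': 46.748236399797584, 'cx': 247.7767025709935, 'cy': 194.4845142908866, 'dist_coeffs': array([0.01218429, 0.        , 0.        , 0.        , 0.        ]), 'T': [[-0.015, -0.9871, 0.1593, 0.41], [-0.9997, 0.0175, 0.0144, 0.0002], [-0.017, -0.1591, -0.9871, 1.3271], [0.0, 0.0, 0.0, 1.0]]}
{'clock': 0.1, 'joint_positions': array([ 1.09190189e+00,  1.59019476e-01,  1.59808227e+00, -3.53060045e-06,
        1.38619679e+00, -2.10107761e-01]), 'qvel': array([-0.00143297, -0.00193638, -0.0022321 ,  0.00115431,  0.00017019,
        0.00069031]), 'tau': array([-2.85463038e-04, -3.86503494e+01, -3.22959924e+01,  7.03253620e-02,
        3.39147099e-02, -5.61817490e-05]), 'position': array([0.1524607 , 0.55383999, 0.21371062]), 'tcp_rot': array([-4.20861398e-01, -3.11269573e+00,  2.52351880e-03]), 'contact_force': array([-0.54902742, -0.55226521, -0.19907902]), 'torque': array([-0.04007709,  0.02916648,  0.03037014]), 'finger_force': 0.0, 'finger_gap': 0.09169796904372471} 0.0187
```

View pics/scene0.png

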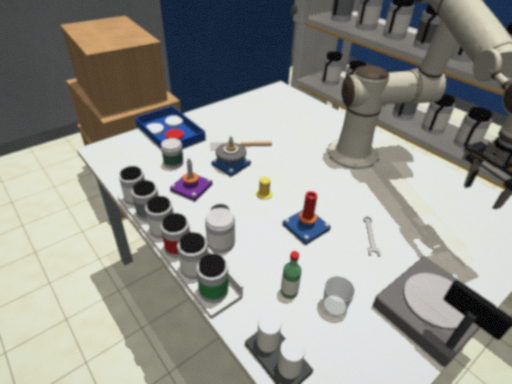

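View pics/top0.png

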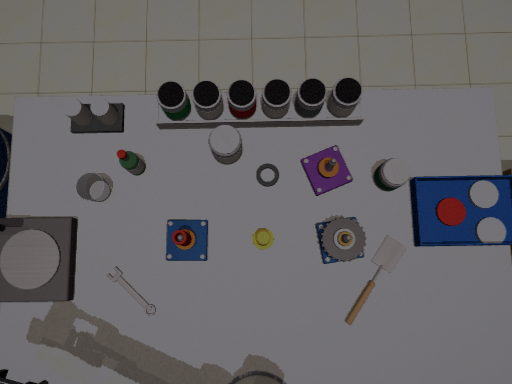

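The top view shows the cap at about (263,238), the wheel's unit at (344,238), the sleeve's unit at (187,240) and the purple decoy at (328,170). In the scene view the cap is at (265,187) and the wheel's shaft tip at (231,140). Next I'll enlarge these areas for measuring.

```bash
cat > h.py <<'E'
import numpy as np,cv2
from rig import ctrl
def K(n):
    m=ctrl.camera_model(n);f=192/np.tan(np.radians(m["vertical_fov"]/2))
    return np.array([[f,0,m["cx"]],[0,f,m["cy"]],[0,0,1]]),np.array(m["dist_coeffs"]),np.array(m["T"])
def ray(n,uv):
    k,d,T=K(n);p=cv2.undistortPoints(np.array([[uv]],float),k,d)[0,0]
    v=T[:3,:3]@np.r_[p,1];return T[:3,3],v/np.linalg.norm(v)
def onz(n,uv,z):
    o,v=ray(n,uv);return o+v*(z-o[2])/v[2]
def tri(a,b):
    (o,v),(p,w)=ray("scene",a),ray("top",b)
    s=np.linalg.lstsq(np.c_[v,-w],p-o,rcond=None)[0]
    A,B=o+s[0]*v,p+s[1]*w;return (A+B)/2,np.linalg.norm(A-B)
def proj(n,P):
    k,d,T=K(n);R=T[:3,:3].T
    return cv2.projectPoints(np.array(P,float).reshape(-1,3),cv2.Rodrigues(R)[0],-R@T[:3,3],k,d)[0][:,0]
E
python3 - <<'E'
from h import *
t=cv2.imread("pics/top0.png");s=cv2.imread("pics/scene0.png")
c=lambda i,x,y:cv2.resize(i[y:y+60,x:x+60],(390,290*390//290),interpolation=cv2.INTER_CUBIC)[:,:]
r=lambda i,x,y,w=64,h=48:cv2.resize(i[y:y+h,x:x+w],(384,288),interpolation=cv2.INTER_CUBIC)
cv2.imwrite("pics/crop.png",np.vstack([np.hstack([r(t,232,214),r(t,312,214)]),np.hstack([r(s,233,163),r(s,200,130)])]))
for n,i,(x,y,w,h) in(("top",t,(235,215,60,50)),("scene",s,(245,165,40,45))):
    hsv=cv2.cvtColor(i,cv2.COLOR_BGR2HSV)[y:y+h,x:x+w]
    m=cv2.inRange(hsv,(20,110,60),(35,255,255))
    cs=max(cv2.findContours(m,0,2)[0],key=cv2.contourArea)
    print(n,cv2.boundingRect(cs+np.array([x,y])),cv2.minEnclosingCircle((cs+np.array([x,y])).astype(np.float32)))
print(onz("top",(263,238),.005),onz("top",(346,238),.142))
E
```

```text
top (253, 228, 21, 21) ((262.53704833984375, 238.15185546875), 10.464154243469238)
scene (257, 178, 15, 21) ((264.0, 187.8000030517578), 10.249005317687988)
[ 0.49188219 -0.02368109  0.005     ] [ 0.47994145 -0.24091426  0.142     ]
```

View pics/crop.png

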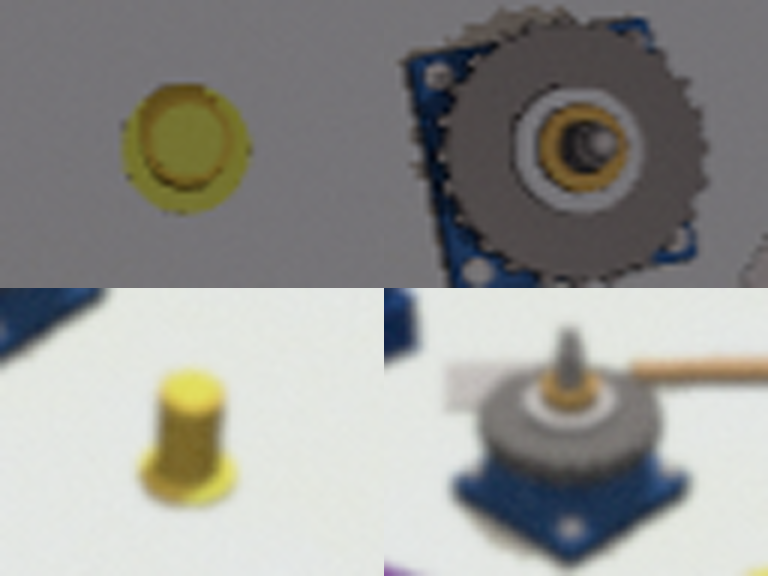

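```bash
python3 - <<'E'
from h import *
q=lambda x,y:(312+(x-384)/6-.42,214+y/6-.42)
s=[onz("top",q(*p),.022) for p in((438,75),(477,271),(679,238))]
print("diag centre",(s[0]+s[2])/2,[np.linalg.norm(s[1]-s[i]) for i in(0,2)])
print("tip tri",tri((230.4,137.2),q(603,142)),onz("top",q(603,142),.142),onz("scene",(230.4,137.2),.142))
print("hub top edge",onz("top",q(579,150),.084))
print("bush",onz("top",q(583,148),.093),onz("scene",(200+186/6-.4,130+(386-288)/6-.4),.093))
print("cap flange",onz("top",(263,238),.005),"barrel",onz("top",(232+186/6-.42,214+138/6-.42),.072),"scene barrel",onz("scene",(233+191/6-.4,163+(391-288)/6-.4),.072))
T=ctrl.read_state();R=cv2.Rodrigues(T["tcp_rot"])[0];print(R.round(3),T["position"])
E
```

```text
diag centre [ 0.48267275 -0.24925302  0.022     ] [np.float64(0.09618797013108576), np.float64(0.09895566831027172)]
tip tri (array([ 0.48241788, -0.24786667,  0.13653733]), np.float64(0.0006584268854410736)) [ 0.48184471 -0.24649826  0.142     ] [ 0.48765324 -0.24116201  0.142     ]
hub top edge [ 0.48184077 -0.24732379  0.084     ]
bush [ 0.4822082  -0.24740772  0.093     ] [ 0.48026073 -0.25072923  0.093     ]
cap flange [ 0.49188219 -0.02368109  0.005     ] barrel [ 0.49173977 -0.02137146  0.072     ] scene barrel [ 0.49382607 -0.02118928  0.072     ]
[[-0.964  0.266 -0.001]
 [ 0.266  0.964 -0.002]
 [ 0.    -0.002 -1.   ]] [0.1524607  0.55383999 0.21371062]
```

The shaft axis is at about (0.482, -0.248): the tip height comes out at 137 mm against 142 mm, the screw spacing is regular, and two views agree. The cap is at about (0.492, -0.022). I'll move above the cap.

Call:
jog_arm([
  [0,0,0,-481,-465,-10,0],
  [0,0,0,-481,-465,-10,0],
  [0,0,0,-481,-465,-10,0],
  [0,0,0,-481,-465,-10,0],
  [0,0,0,-481,-465,-10,0],
  [0,0,0,-481,-465,-10,0],
  [0,0,0,-481,-465,-10,0],
  [0,0,0,-481,-465,-10,0],
  [0,0,0,-481,-465,-10,0],
  [0,0,0,-481,-465,-10,0],
], newtons=50)

```text
clock: 1.35
position: [0.4711, 0.0143, 0.2238]
tcp_rot: [0.422, 3.113, 0.0]
contact_force: [0.7, 0.7, 0.3]
finger_gap: 0.0918
finger_force: 0.0
```

Call:
jog_arm([
  [0,0,0,-12,-12,60,0],
  [0,0,0,-12,-12,70,0],
  [0,0,0,-12,-12,70,0],
  [0,0,0,-12,-12,70,0],
  [0,0,0,-12,-12,70,0],
  [0,0,0,-12,-12,70,0],
  [0,0,0,-12,-12,70,0],
  [0,0,0,-12,-12,70,0],
  [0,0,0,-12,-12,70,0],
  [0,0,0,-12,-12,70,0],
])

```text
clock: 2.6
position: [0.4789, 0.0015, 0.1539]
tcp_rot: [-0.421, -3.113, -0.0]
contact_force: [0.6, -0.0, -0.1]
finger_gap: 0.0919
finger_force: 0.0
```

```bash
python3 - <<'E'
from h import *
i=ctrl.get_image("scene");cv2.imwrite("pics/s1.png",cv2.resize(i[110:230,180:340,::-1],(800,600),interpolation=2))
s=ctrl.read_state();R=cv2.Rodrigues(s["tcp_rot"])[0];p=s["position"];print(p,R.round(4))
print((R.T@(np.array([.4925,-.0222,.031])-p)*1000).round(1))
E
```

```text
[0.47888303 0.00145737 0.15388735] [[-9.641e-01  2.656e-01 -1.000e-04]
 [ 2.656e-01  9.641e-01  0.000e+00]
 [ 1.000e-04 -0.000e+00 -1.000e+00]]
[-19.4 -19.2 122.9]
```

View pics/s1.png

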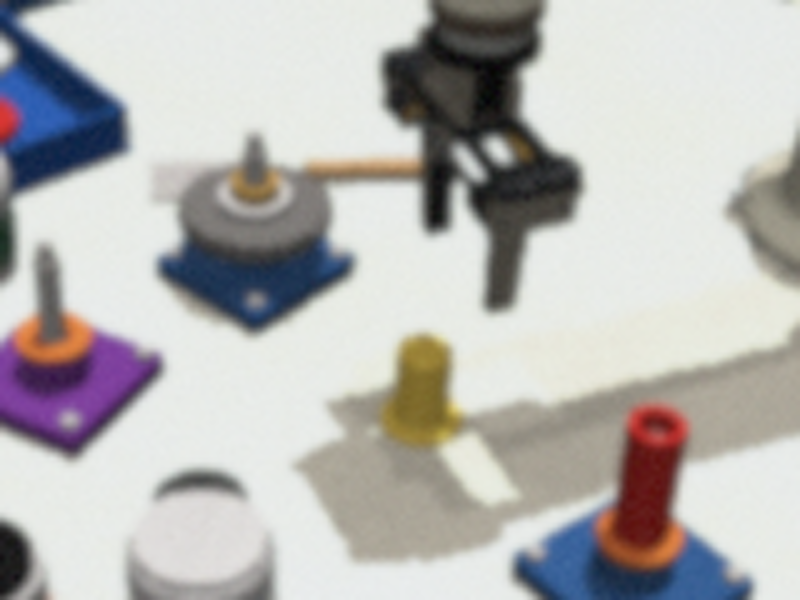

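The view shows the open fingers at about (465,240), above and behind the cap at (422,390), with nothing in the way. I'll shift over, lower and grip.

Call:
jog_arm([
  [0,0,0,-19,-19,20,0],
  [0,0,0,-19,-19,40,0],
  [0,0,0,-19,-19,80,0],
  [0,0,0,-19,-19,115,0],
  [0,0,0,-19,-19,123,0],
  [0,0,0,-19,-19,123,0],
  [0,0,0,-19,-19,123,200],
  [0,0,0,-19,-19,123,200],
  [0,0,0,-19,-19,123,200],
  [0,0,0,-19,-19,123,200],
], newtons=50)

```text
clock: 3.9
position: [0.4924, -0.0219, 0.0312]
tcp_rot: [0.421, 3.113, -0.0]
contact_force: [0.9, 0.1, -0.2]
finger_gap: 0.0538
finger_force: 0.0
```

Close fully, then lift.

Call:
jog_arm([
  [0,0,0,0,0,0,255],
  [0,0,0,0,0,0,255],
  [0,0,0,0,0,0,255],
  [0,0,0,0,0,-20,255],
  [0,0,0,0,0,-60,255],
  [0,0,0,0,0,-110,255],
  [0,0,0,0,0,-150,255],
  [0,0,0,0,0,-150,255],
  [0,0,0,0,0,-150,255],
  [0,0,0,0,0,-150,255],
])

```text
clock: 5.15
position: [0.4908, -0.0214, 0.1786]
tcp_rot: [-0.42, -3.109, -0.001]
contact_force: [0.2, 0.4, -2.0]
finger_gap: 0.0418
finger_force: 50.0
```

```bash
python3 - <<'E'
from h import *
i=ctrl.get_image("scene");cv2.imwrite("pics/s2.png",cv2.resize(i[70:190,190:350,::-1],(800,600),interpolation=2))
s=ctrl.read_state();R=cv2.Rodrigues(s["tcp_rot"])[0];p=s["position"];print(p,s["contact_force"],s["finger_gap"],s["finger_force"])
print((R.T@(np.array([.482,-.248,p[2]])-p)*1000).round(1))
# expected axis points of cap, in crop pixels
print(((proj("scene",[p-[0,0,.031],p+[0,0,.041]])-[190,70])*5).round(0))
E
```

```text
[ 0.49096566 -0.02150045  0.17886961] [-0.88261671  0.32902053 -1.10605099] 0.041934501949352526 49.99924410134554
[-5.150e+01 -2.207e+02 -2.000e-01]
[[380. 464.]
 [385. 380.]]
```

View pics/s2.png

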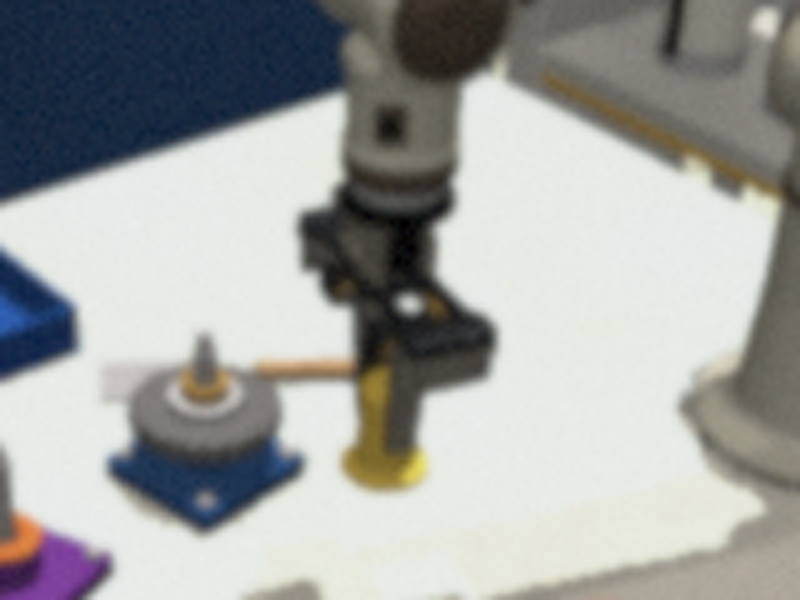

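The cap hangs upright in the fingers, with its flange at about (385,466) in the crop. Next I'll carry it above the shaft with clearance.

Call:
jog_arm([
  [0,0,0,0,0,-25,255],
  [0,0,0,-10,-42,-25,255],
  [0,0,0,-20,-85,-25,255],
  [0,0,0,-30,-130,-25,255],
  [0,0,0,-41,-175,-25,255],
  [0,0,0,-51,-210,-25,255],
  [0,0,0,-51.5,-221,-25,255],
  [0,0,0,-51.5,-221,-25,255],
  [0,0,0,-51.5,-221,-25,255],
  [0,0,0,-51.5,-221,-25,255],
])

```text
clock: 6.45
position: [0.4833, -0.2474, 0.2059]
tcp_rot: [-0.419, -3.114, -0.0]
contact_force: [0.6, -0.5, -1.6]
finger_gap: 0.0418
finger_force: 50.0
```

```bash
python3 - <<'E'
from h import *
i=ctrl.get_image("scene");c=i[70:190,150:310,::-1];cv2.imwrite("pics/s3.png",cv2.resize(c,(800,600),interpolation=2))
s=ctrl.read_state();R=cv2.Rodrigues(s["tcp_rot"])[0];p=s["position"];print(p,s["contact_force"],R[:,2])
f=lambda P:((proj("scene",P)-[150,70]+.5)*5-.5).round(0)
print(f([p-[0,0,.031],p-[0,0,.0285],p+[0,0,.041],[.482,-.248,.142],[.482,-.248,.093]]))
m=cv2.inRange(cv2.cvtColor(c.copy(),cv2.COLOR_BGR2HSV),(20,110,60),(35,255,255))
cs=max(cv2.findContours(m,0,1)[0],key=cv2.contourArea);print(cv2.boundingRect(cs))
E
```

```text
[ 0.48334286 -0.24762843  0.20600579] [ 0.60082488 -0.00792943 -2.43614782] [ 9.00335743e-05  1.09807659e-04 -9.99999990e-01]
[[403. 296.]
 [403. 294.]
 [402. 213.]
 [405. 332.]
 [405. 384.]]
(74, 40, 14, 22)
```

View pics/s3.png

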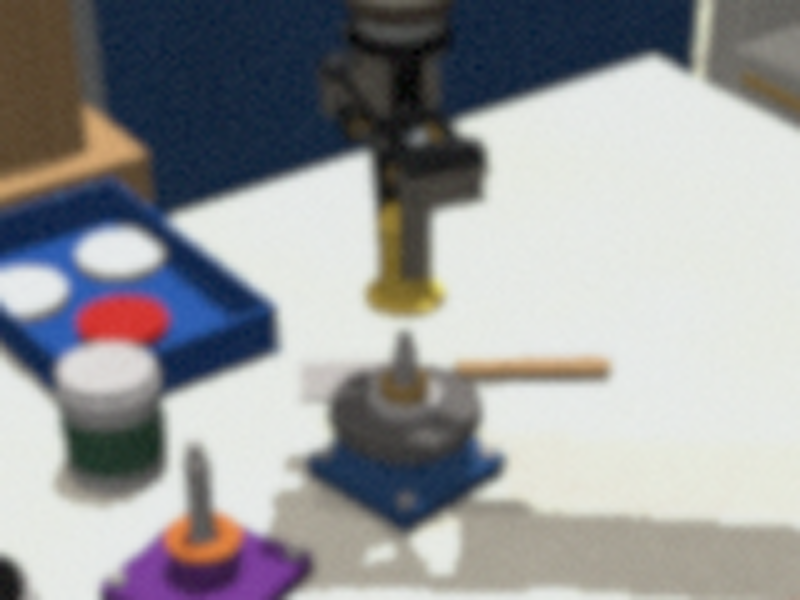

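The flange centre, at about x=405, sits over the shaft tip at x=404, both matching projection. I'll lower over the pilot nose.

Call:
jog_arm([
  [0,0,0,0.8,0,10,255],
  [0,0,0,0.8,0,20,255],
  [0,0,0,0.8,0,28,255],
  [0,0,0,0.8,0,34,255],
  [0,0,0,0.8,0,40,255],
  [0,0,0,0.8,0,45,255],
  [0,0,0,0.8,0,49,255],
  [0,0,0,0.8,0,53,255],
  [0,0,0,0.8,0,55,255],
  [0,0,0,0.8,0,55,255],
], newtons=60)

```text
clock: 7.75
position: [0.4822, -0.2487, 0.1509]
tcp_rot: [-0.421, -3.113, 0.001]
contact_force: [-0.5, -2.0, -2.2]
finger_gap: 0.0415
finger_force: 60.0
```

Call:
jog_arm([
  [0,0,0,0,0,1,255],
  [0,0,0,0,0,2,255],
  [0,0,0,0,0,3,255],
  [0,0,0,0,0,4,255],
  [0,0,0,0,0,5,255],
  [0,0,0,0,0,6,255],
  [0,0,0,0,0,7,255],
  [0,0,0,0,0,8,255],
  [0,0,0,0,0,9,255],
  [0,0,0,0,0,10,255],
])

```text
clock: 9.0
position: [0.4828, -0.2483, 0.1413]
tcp_rot: [0.421, 3.112, 0.0]
contact_force: [0.4, -0.8, 5.4]
finger_gap: 0.0414
finger_force: 60.0
```

```bash
python3 - <<'E'
from h import *
s=ctrl.read_state();print(s["position"],s["contact_force"],s["torque"])
E
```

```text
[ 0.48280934 -0.24828732  0.14127173] [ 0.42750344 -0.82283965  5.37628721] [-0.20818924 -0.06999737  0.08879393]
```

Call:
jog_arm([
  [0,0,0,0,0,0.6,255],
  [0,0,0,0,0,1.2,255],
  [0,0,0,0,0,1.8,255],
  [0,0,0,0,0,2.4,255],
  [0,0,0,0,0,3,255],
  [0,0,0,0,0,3.6,255],
  [0,0,0,0,0,4.2,255],
  [0,0,0,0,0,4.8,255],
  [0,0,0,0,0,5.4,255],
  [0,0,0,0,0,6,255],
])

```text
clock: 10.25
position: [0.4824, -0.2484, 0.1349]
tcp_rot: [0.421, 3.113, -0.0]
contact_force: [0.2, -1.3, 0.6]
finger_gap: 0.0414
finger_force: 60.0
```

Call:
jog_arm([
  [0,0,0,0,0,0.5,255],
  [0,0,0,0,0,1,255],
  [0,0,0,0,0,1.5,255],
  [0,0,0,0,0,2,255],
  [0,0,0,0,0,2.5,255],
  [0,0,0,0,0,3,255],
  [0,0,0,0,0,3.5,255],
  [0,0,0,0,0,4,255],
  [0,0,0,0,0,4.5,255],
  [0,0,0,0,0,5,255],
])

```text
clock: 11.5
position: [0.4824, -0.2485, 0.13]
tcp_rot: [0.421, 3.113, -0.0]
contact_force: [0.7, 0.3, 2.6]
finger_gap: 0.0412
finger_force: 60.0
```

Call:
jog_arm([
  [0,0,0,0,0,0.4,255],
  [0,0,0,0,0,0.8,255],
  [0,0,0,0,0,1.2,255],
  [0,0,0,0,0,1.6,255],
  [0,0,0,0,0,2,255],
  [0,0,0,0,0,2.4,255],
  [0,0,0,0,0,2.8,255],
  [0,0,0,0,0,3.2,255],
  [0,0,0,0,0,3.6,255],
  [0,0,0,0,0,4,255],
])

```text
clock: 12.75
position: [0.4826, -0.2486, 0.1265]
tcp_rot: [0.421, 3.113, -0.001]
contact_force: [-0.8, 0.2, 6.3]
finger_gap: 0.0417
finger_force: 60.0
```

Call:
jog_arm([
  [0,0,0,0,0,0.2,255],
  [0,0,0,0,0,0.4,255],
  [0,0,0,0,0,0.6,255],
  [0,0,0,0,0,0.8,255],
  [0,0,0,0,0,1,255],
  [0,0,0,0,0,1.2,255],
  [0,0,0,0,0,1.4,255],
  [0,0,0,0,0,1.6,255],
  [0,0,0,0,0,1.8,255],
  [0,0,0,0,0,2,255],
])

```text
clock: 14.0
position: [0.4825, -0.2485, 0.124]
tcp_rot: [0.421, 3.113, -0.0]
contact_force: [0.2, 0.2, 4.8]
finger_gap: 0.0416
finger_force: 60.0
```

Call:
jog_arm([
  [0,0,0,0,0,0.3,255],
  [0,0,0,0,0,0.6,255],
  [0,0,0,0,0,0.9,255],
  [0,0,0,0,0,1.2,255],
  [0,0,0,0,0,1.5,255],
  [0,0,0,0,0,1.8,255],
  [0,0,0,0,0,2.1,255],
  [0,0,0,0,0,2.4,255],
  [0,0,0,0,0,2.7,255],
  [0,0,0,0,0,3,255],
])

```text
clock: 15.25
position: [0.4827, -0.2487, 0.1215]
tcp_rot: [0.421, 3.112, -0.001]
contact_force: [-1.6, 0.0, 8.1]
finger_gap: 0.0411
finger_force: 60.0
```

Call:
jog_arm([
  [0,0,0,0,0,0.2,255],
  [0,0,0,0,0,0.4,255],
  [0,0,0,0,0,0.6,255],
  [0,0,0,0,0,0.8,255],
  [0,0,0,0,0,1,255],
  [0,0,0,0,0,1.2,255],
  [0,0,0,0,0,1.4,255],
  [0,0,0,0,0,1.6,255],
  [0,0,0,0,0,1.8,255],
  [0,0,0,0,0,2,255],
])

```text
clock: 16.5
position: [0.4828, -0.2487, 0.12]
tcp_rot: [0.421, 3.112, -0.001]
contact_force: [-1.2, -0.2, 9.2]
finger_gap: 0.0415
finger_force: 60.0
```

```bash
python3 - <<'E'
from h import *
for k in range(3):
    i=ctrl.get_image("scene");s=ctrl.read_state();print(s["clock"],s["position"][2],s["contact_force"][2])
cv2.imwrite("pics/s4.png",cv2.resize(i[110:170,190:270,::-1],(800,600),interpolation=2))
E
```

```text
16.55 0.11996911207998015 9.524208921720813
16.6 0.11997497507703367 9.442596234613367
16.65 0.11996337471476004 9.73526254768933
```

View pics/s4.png

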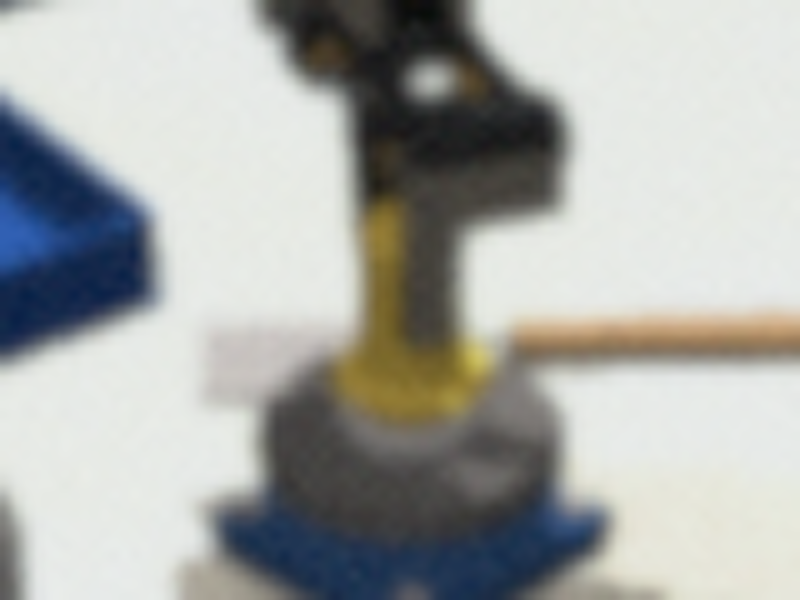

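The cap's flange now sits on the bush, its underside at about 89 mm. The force has risen steadily since about 95 mm, so I'll press a little further.

Call:
jog_arm([
  [0,0,0,0,0,0.2,255],
  [0,0,0,0,0,0.4,255],
  [0,0,0,0,0,0.6,255],
  [0,0,0,0,0,0.8,255],
  [0,0,0,0,0,1,255],
  [0,0,0,0,0,1.2,255],
  [0,0,0,0,0,1.4,255],
  [0,0,0,0,0,1.6,255],
  [0,0,0,0,0,1.8,255],
  [0,0,0,0,0,2,255],
])

```text
clock: 17.9
position: [0.4827, -0.2487, 0.1182]
tcp_rot: [0.421, 3.113, -0.001]
contact_force: [-0.9, 0.6, 9.7]
finger_gap: 0.0416
finger_force: 60.0
```

Call:
jog_arm([
  [0,0,0,0,0,0.2,255],
  [0,0,0,0,0,0.4,255],
  [0,0,0,0,0,0.6,255],
  [0,0,0,0,0,0.8,255],
  [0,0,0,0,0,1,255],
  [0,0,0,0,0,1.2,255],
  [0,0,0,0,0,1.4,255],
  [0,0,0,0,0,1.6,255],
  [0,0,0,0,0,1.8,255],
  [0,0,0,0,0,2,255],
])

```text
clock: 19.15
position: [0.4827, -0.2487, 0.1162]
tcp_rot: [0.421, 3.113, -0.001]
contact_force: [-1.8, 0.1, 11.6]
finger_gap: 0.0414
finger_force: 60.0
```

The press is about 13.3 N in all, which is the reading plus the cap's weight offset of about 1.7 N. It rose steadily without the steep rise of a flattened spring, so I'll release and back off.

Call:
jog_arm([
  [0,0,0,0,0,0,0],
  [0,0,0,0,0,0,0],
  [0,0,0,0,0,0,0],
  [0,0,0,0,0,0,0],
  [0,0,0,0,0,0,0],
  [0,0,0,0,0,0,0],
  [0,0,0,0,0,0,0],
  [0,0,0,0,0,0,0],
  [0,0,0,0,0,0,0],
  [0,0,0,0,0,0,0],
])

```text
clock: 20.4
position: [0.4824, -0.2484, 0.115]
tcp_rot: [0.421, 3.113, -0.0]
contact_force: [-0.3, 0.7, -0.4]
finger_gap: 0.0916
finger_force: 0.0
```

Call:
jog_arm([
  [0,0,0,0,0,-15,0],
  [0,0,0,0,0,-35,0],
  [0,0,0,0,0,-65,0],
  [0,0,0,0,0,-105,0],
  [0,0,0,0,0,-140,0],
  [0,0,0,0,60,-150,0],
  [0,0,0,0,120,-150,0],
  [0,0,0,0,180,-150,0],
  [0,0,0,0,220,-150,0],
  [0,0,0,0,220,-150,0],
])

```text
clock: 21.65
position: [0.5413, -0.034, 0.2662]
tcp_rot: [0.414, 3.113, 0.0]
contact_force: [0.0, -1.0, 0.1]
finger_gap: 0.0917
finger_force: 0.0
```

```bash
python3 - <<'E'
from h import *
s=ctrl.read_state();print(s["clock"],s["position"],s["contact_force"])
a=ctrl.get_image("scene")[110:170,190:270,::-1];b=ctrl.get_image("top")[208:268,300:380,::-1]
cv2.imwrite("pics/end.png",np.hstack([cv2.resize(x,(400,300),interpolation=2) for x in(a,b)]))
E
```

```text
21.65 [ 0.54126335 -0.03395228  0.26615846] [ 0.01773825 -1.01339702  0.06271541]
```

View pics/end.png

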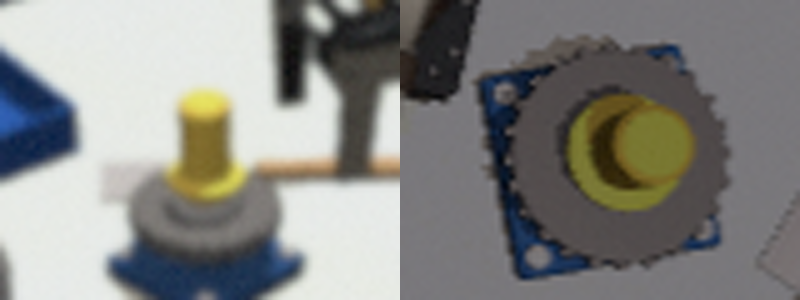

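The cap stands upright and centred on the shaft, its flange at about (205,180) in the left crop. Now I'll check numerically for the cap's height and how far the wheel went down.

```bash
python3 - <<'E'
from h import *
print(tri((190+205/5-.4,110+103/5-.4),(300+253/5-.4,208+144/5-.4)))
a=cv2.imread("pics/scene0.png");b=ctrl.get_image("scene")[:,:,::-1].copy()
g=lambda i:cv2.resize(cv2.cvtColor(i,6),None,fx=8,fy=8,interpolation=2)
def sh(x,y,w,h):
    r=cv2.matchTemplate(g(b[y-6:y+h+6,x-6:x+w+6]),g(a[y:y+h,x:x+w]),5);_,v,_,l=cv2.minMaxLoc(r);return (l[0]/8-6,l[1]/8-6,v)
print("wheel",sh(216,150,32,10),"block",sh(212,163,40,12))
print("px for 8mm",proj("scene",[[.482,-.248,.056],[.482,-.248,.064]]))
E
```

```text
(array([ 0.48236076, -0.24646054,  0.16927608]), np.float64(0.00018981265865579807))
wheel (0.0, 0.375, 0.8735015392303467) block (0.0, 0.0, 0.9992204308509827)
px for 8mm [[230.73742849 153.94192505]
 [230.71916387 152.32685657]]
```

```bash
python3 - <<'E'
from h import *
a=cv2.imread("pics/scene0.png").astype(float);b=np.mean([ctrl.get_image("scene")[:,:,::-1].astype(float) for _ in range(3)],0)
for n,i in(("before",a),("now",b)):
    print(n)
    q=i[:,226:236].mean(1)
    for y in range(122,172): print(y,q[y].round().astype(int).tolist(),end=" ; ")
    print()
P=lambda z,r=0:[.482-.633*-r,-.248+.774*r,z]
print(proj("scene",[P(.157),P(.085,.032),P(.093,.0205),P(.056,.064),P(.048,.064),P(.084,.03)]).round(1))
E
```

```text
before
122 [227, 231, 227] ; 123 [227, 230, 227] ; 124 [226, 230, 227] ; 125 [227, 230, 227] ; 126 [227, 231, 228] ; 127 [226, 231, 227] ; 128 [226, 231, 227] ; 129 [225, 230, 227] ; 130 [225, 231, 227] ; 131 [224, 230, 227] ; 132 [225, 231, 227] ; 133 [226, 231, 227] ; 134 [224, 230, 226] ; 135 [220, 226, 223] ; 136 [211, 216, 214] ; 137 [198, 203, 200] ; 138 [187, 192, 190] ; 139 [178, 184, 182] ; 140 [172, 176, 176] ; 141 [161, 165, 165] ; 142 [139, 146, 147] ; 143 [114, 125, 130] ; 144 [96, 115, 128] ; 145 [89, 116, 134] ; 146 [88, 120, 141] ; 147 [85, 122, 146] ; 148 [82, 117, 138] ; 149 [91, 115, 130] ; 150 [122, 133, 142] ; 151 [150, 155, 160] ; 152 [146, 148, 152] ; 153 [121, 123, 125] ; 154 [107, 109, 112] ; 155 [112, 115, 118] ; 156 [115, 119, 122] ; 157 [113, 117, 120] ; 158 [104, 107, 110] ; 159 [86, 88, 91] ; 160 [66, 68, 69] ; 161 [57, 55, 53] ; 162 [59, 48, 43] ; 163 [67, 47, 33] ; 164 [73, 46, 26] ; 165 [77, 48, 28] ; 166 [80, 51, 30] ; 167 [81, 55, 36] ; 168 [91, 67, 53] ; 169 [102, 81, 67] ; 170 [108, 86, 72] ; 171 [104, 76, 58] ; 
now
122 [231, 234, 231] ; 123 [231
[... 400 characters left out ...]
42 [51, 111, 129] ; 143 [47, 111, 129] ; 144 [47, 113, 131] ; 145 [51, 123, 141] ; 146 [61, 144, 161] ; 147 [69, 161, 177] ; 148 [71, 156, 171] ; 149 [72, 129, 142] ; 150 [84, 108, 118] ; 151 [100, 108, 114] ; 152 [104, 107, 109] ; 153 [96, 98, 100] ; 154 [92, 94, 96] ; 155 [101, 103, 106] ; 156 [113, 116, 119] ; 157 [116, 120, 122] ; 158 [107, 110, 113] ; 159 [88, 90, 93] ; 160 [68, 69, 70] ; 161 [59, 56, 55] ; 162 [62, 51, 45] ; 163 [68, 47, 34] ; 164 [75, 48, 28] ; 165 [80, 51, 29] ; 166 [81, 52, 30] ; 167 [84, 56, 37] ; 168 [92, 69, 54] ; 169 [105, 83, 70] ; 170 [111, 88, 74] ; 171 [108, 79, 61] ; 
[[230.5 132.7]
 [230.2 152.5]
 [230.4 149.2]
 [229.9 163.2]
 [229.9 164.8]
 [230.3 152.5]]
```

```bash
python3 - <<'E'
from h import *
i=cv2.imread("pics/s4.png").astype(float)
s=cv2.imread("pics/s3.png").astype(float)
for y in range(138,168):
    r=(y-110)*10+5; r3=(y-70)*5+2
    print(y,"s4",i[r-3:r+4,360:460].mean((0,1)).round().astype(int).tolist(),"s3",s[r3-1:r3+2,380:430].mean((0,1)).round().astype(int).tolist())
s=ctrl.read_state();print(s["clock"])
E
```

```text
138 s4 [69, 93, 101] s3 [185, 190, 188]
139 s4 [69, 93, 100] s3 [177, 181, 180]
140 s4 [68, 92, 100] s3 [169, 174, 173]
141 s4 [66, 91, 99] s3 [161, 166, 165]
142 s4 [63, 90, 99] s3 [142, 147, 147]
143 s4 [58, 90, 100] s3 [113, 119, 123]
144 s4 [52, 94, 108] s3 [90, 100, 108]
145 s4 [45, 99, 116] s3 [79, 93, 103]
146 s4 [44, 104, 123] s3 [74, 91, 103]
147 s4 [44, 108, 127] s3 [69, 91, 107]
148 s4 [49, 117, 138] s3 [63, 89, 106]
149 s4 [55, 125, 146] s3 [68, 91, 105]
150 s4 [59, 123, 142] s3 [85, 99, 108]
151 s4 [71, 113, 128] s3 [100, 106, 112]
152 s4 [91, 109, 118] s3 [103, 106, 108]
153 s4 [105, 111, 115] s3 [93, 94, 96]
154 s4 [103, 105, 107] s3 [81, 82, 84]
155 s4 [90, 92, 93] s3 [75, 76, 79]
156 s4 [80, 81, 83] s3 [78, 80, 82]
157 s4 [74, 75, 77] s3 [79, 82, 84]
158 s4 [69, 72, 74] s3 [74, 76, 78]
159 s4 [67, 70, 71] s3 [64, 66, 67]
160 s4 [65, 67, 68] s3 [58, 58, 59]
161 s4 [61, 62, 64] s3 [58, 55, 54]
162 s4 [60, 59, 59] s3 [63, 51, 46]
163 s4 [64, 57, 53] s3 [69, 48, 34]
164 s4 [72, 53, 42] s3 [75, 48, 27]
165 s4 [79, 52, 34] s3 [80, 51, 30]
166 s4 [81, 52, 31] s3 [81, 52, 31]
167 s4 [82, 54, 34] s3 [81, 54, 34]
21.95
```

The wheel sprang back: its rim profile is as it was at the start, while during the press it sat about 1.5 px (7 mm) lower. So the cap came back up after release. I'll regrip, press again and look at each stage.

```bash
python3 - <<'E'
from h import *
s=ctrl.read_state();R=cv2.Rodrigues(s["tcp_rot"])[0];p=s["position"];print(p,R.round(4))
print((R.T@(np.array([.4825,-.2486,.128])-p)*1000).round(1))
t=np.load if 0 else None
a=ctrl.get_image("top")
cv2.imwrite("pics/t_now.png",a[:,:,::-1])
m=cv2.inRange(cv2.cvtColor(a,cv2.COLOR_RGB2HSV),(20,110,60),(35,255,255))[214:262,320:372]
cs=max(cv2.findContours(m,0,1)[0],key=cv2.contourArea);print(np.array(cv2.boundingRect(cs))+[320,214,0,0])
print(proj("top",[[.4825,-.2486,.095],[.4825,-.2486,.167]]))
E
```

```text
[ 0.54066959 -0.03744411  0.26514775] [[-9.636e-01  2.673e-01  1.000e-04]
 [ 2.673e-01  9.636e-01 -2.000e-04]
 [-2.000e-04 -2.000e-04 -1.000e+00]]
[  -0.4 -219.   137.2]
[333 227  26  23]
[[345.32018572 238.08876742]
 [350.8652422  236.36374343]]
```

Call:
jog_arm([
  [0,0,0,0,-60,0,0],
  [0,0,0,0,-120,0,0],
  [0,0,0,0,-175,0,0],
  [0,0,0,0,-210,0,0],
  [0,0,0,0,-219.5,20,0],
  [0,0,0,0,-219.5,60,0],
  [0,0,0,0,-219.5,100,0],
  [0,0,0,0,-219.5,130,0],
  [0,0,0,0,-219.5,138,0],
  [0,0,0,0,-219.5,138,0],
])

```text
clock: 23.25
position: [0.4825, -0.2484, 0.1273]
tcp_rot: [0.422, 3.113, -0.0]
contact_force: [0.5, 0.8, 0.7]
finger_gap: 0.0916
finger_force: 0.0
```

Call:
jog_arm([
  [0,0,0,0,0,0,255],
  [0,0,0,0,0,0,255],
  [0,0,0,0,0,0,255],
  [0,0,0,0,0,0,255],
  [0,0,0,0,0,0,255],
  [0,0,0,0,0,0,255],
  [0,0,0,0,0,0,255],
  [0,0,0,0,0,0,255],
  [0,0,0,0,0,1,255],
  [0,0,0,0,0,2,255],
], newtons=60)

```text
clock: 24.5
position: [0.4827, -0.2482, 0.1254]
tcp_rot: [0.421, 3.113, -0.001]
contact_force: [-0.8, -0.3, 1.1]
finger_gap: 0.0417
finger_force: 60.0
```

Call:
jog_arm([
  [0,0,0,0,0,0.6,255],
  [0,0,0,0,0,1.2,255],
  [0,0,0,0,0,1.8,255],
  [0,0,0,0,0,2.4,255],
  [0,0,0,0,0,3,255],
  [0,0,0,0,0,3.6,255],
  [0,0,0,0,0,4.2,255],
  [0,0,0,0,0,4.8,255],
  [0,0,0,0,0,5.4,255],
  [0,0,0,0,0,6,255],
])

```text
clock: 25.75
position: [0.4829, -0.2481, 0.1197]
tcp_rot: [0.421, 3.112, -0.001]
contact_force: [-1.3, -0.1, 8.6]
finger_gap: 0.0413
finger_force: 60.0
```

```bash
cat > w.py <<'E'
from h import *
a=cv2.imread("pics/scene0.png").astype(float);b=ctrl.get_image("scene")[:,:,::-1].astype(float)
def e(i,c,t,lo,hi): # row where blue-minus-red passes t, upwards from below
    q=(i[:,226:236].mean(1)@c)
    for y in range(lo,hi):
        if (q[y]-t)*(q[y+1]-t)<=0: return y+(t-q[y])/(q[y+1]-q[y])
c=np.array([1,0,-1.])
print("rim edge before/now",e(a,c,25,158,168),e(b,c,25,158,168),"flange edge",e(b,c,-40,148,157))
s=ctrl.read_state();print(s["clock"],s["position"][2],s["contact_force"])
E
python3 w.py
```

```text
rim edge before/now 162.47398843930637 163.4923076923077 flange edge 151.29090909090908
25.8 0.1196461527437296 [-1.84440857 -0.29441923  7.6262419 ]
```

Call:
jog_arm([
  [0,0,0,0,0,0.3,255],
  [0,0,0,0,0,0.6,255],
  [0,0,0,0,0,0.9,255],
  [0,0,0,0,0,1.2,255],
  [0,0,0,0,0,1.5,255],
  [0,0,0,0,0,1.8,255],
  [0,0,0,0,0,2.1,255],
  [0,0,0,0,0,2.4,255],
  [0,0,0,0,0,2.7,255],
  [0,0,0,0,0,3,255],
])

```text
clock: 27.05
position: [0.4828, -0.2483, 0.1169]
tcp_rot: [0.421, 3.112, -0.001]
contact_force: [-2.6, -0.2, 8.4]
finger_gap: 0.0413
finger_force: 60.0
```

```bash
python3 w.py
```

```text
rim edge before/now 162.47398843930637 164.06629834254144 flange edge 151.81089743589743
27.1 0.1168661994907654 [-2.71493831 -1.16181712  8.45092817]
```

The rim is 1.6 px down, about 8 mm and within range. I'll open the fingers in place and look before lifting.

Call:
jog_arm([
  [0,0,0,0,0,0,0],
  [0,0,0,0,0,0,0],
  [0,0,0,0,0,0,0],
  [0,0,0,0,0,0,0],
  [0,0,0,0,0,0,0],
  [0,0,0,0,0,0,0],
  [0,0,0,0,0,0,0],
  [0,0,0,0,0,0,0],
  [0,0,0,0,0,0,0],
  [0,0,0,0,0,0,0],
])

```text
clock: 28.35
position: [0.4825, -0.2479, 0.1159]
tcp_rot: [-0.421, -3.113, -0.0]
contact_force: [-0.0, 0.4, 0.1]
finger_gap: 0.0921
finger_force: 0.0
```

```bash
python3 w.py; python3 - <<'E'
from h import *
i=ctrl.get_image("scene");cv2.imwrite("pics/s5.png",cv2.resize(i[110:170,190:270,::-1],(800,600),interpolation=2))
E
```

```text
rim edge before/now 162.47398843930637 163.24365482233503 flange edge 150.8962962962963
28.4 0.11596962722762824 [ 0.27655813 -0.28496541 -0.8005957 ]
```

View pics/s5.png

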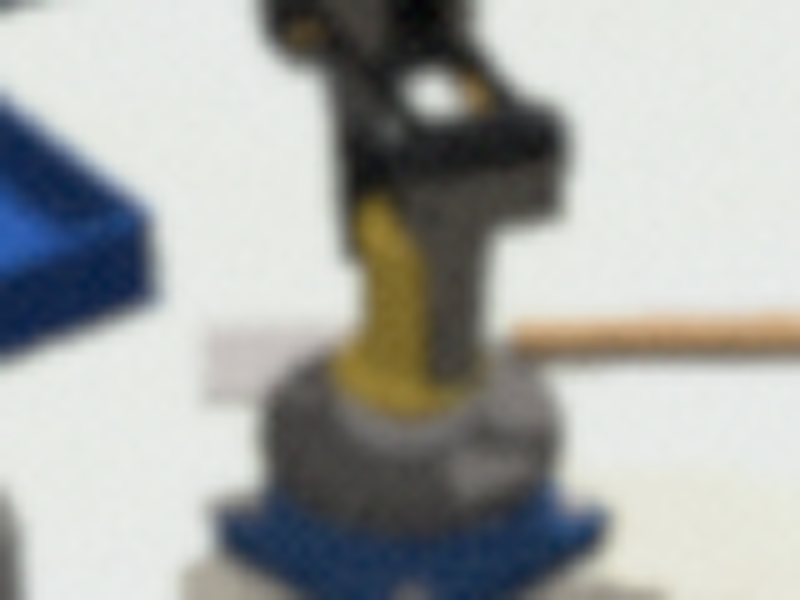

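The fingers are open and clear of the cap. Its flange is still on the bush and the rim is still partly down, about 4 mm. I'll check whether it is creeping.

```bash
python3 w.py; python3 -c "
from rig import ctrl
for _ in range(6): ctrl.get_image('top')"; python3 w.py
```

```text
rim edge before/now 162.47398843930637 163.26775956284152 flange edge 150.87813620071685
28.5 0.11596471375336992 [-0.56427725  0.08811009 -0.79851104]
rim edge before/now 162.47398843930637 163.27748691099475 flange edge 150.85374149659864
28.85 0.11594513401239376 [-0.43874522  0.46358891  0.64280481]
```

It holds steady about 4 mm down, with no creep. I'll lift gently, straight up.

Call:
jog_arm([
  [0,0,0,0,0,-2,0],
  [0,0,0,0,0,-5,0],
  [0,0,0,0,0,-10,0],
  [0,0,0,0,0,-16,0],
  [0,0,0,0,0,-24,0],
  [0,0,0,0,0,-34,0],
  [0,0,0,0,0,-46,0],
  [0,0,0,0,0,-60,0],
  [0,0,0,0,0,-75,0],
  [0,0,0,0,0,-90,0],
])

```text
clock: 30.1
position: [0.4826, -0.248, 0.2072]
tcp_rot: [0.421, 3.113, -0.0]
contact_force: [0.2, 0.0, -0.5]
finger_gap: 0.0919
finger_force: 0.0
```

```bash
python3 w.py;python3 w.py
```

```text
rim edge before/now 162.47398843930637 163.24861878453038 flange edge 150.9016393442623
30.15 0.20954341009773503 [ 0.29570249 -0.53569468  1.90935855]
rim edge before/now 162.47398843930637 163.27624309392266 flange edge 150.90196078431373
30.2 0.20847399000221897 [ 0.01085232 -0.38359397  0.75908384]
```

It still holds. I'll move aside so that the light is the same as in the reference picture, then compare.

Call:
jog_arm([
  [0,0,0,0,0,-30,0],
  [0,0,0,0,30,-60,0],
  [0,0,0,0,80,-60,0],
  [0,0,0,0,130,-60,0],
  [0,0,0,0,175,-60,0],
  [0,0,0,0,205,-60,0],
  [0,0,0,0,220,-60,0],
  [0,0,0,0,220,-60,0],
  [0,0,0,0,220,-60,0],
  [0,0,0,0,220,-60,0],
])

```text
clock: 31.45
position: [0.5408, -0.0369, 0.2659]
tcp_rot: [-0.423, -3.113, 0.0]
contact_force: [-0.8, -0.5, 1.1]
finger_gap: 0.0919
finger_force: 0.0
```

```bash
python3 w.py;python3 - <<'E'
from h import *
a=cv2.imread("pics/scene0.png").astype(float);b=ctrl.get_image("scene")[:,:,::-1].astype(float)
for y in range(146,167): print(y,a[y,226:236].mean(0).round().astype(int).tolist(),b[y,226:236].mean(0).round().astype(int).tolist())
t0=cv2.imread("pics/t_now.png");t=ctrl.get_image("top")[:,:,::-1].copy()
for i in (t0,t):
    m=cv2.inRange(cv2.cvtColor(i,cv2.COLOR_BGR2HSV),(20,110,60),(35,255,255))[214:262,320:372]
    print(np.array(cv2.boundingRect(max(cv2.findContours(m,0,1)[0],key=cv2.contourArea))))
E
```

```text
rim edge before/now 162.47398843930637 163.23936170212767 flange edge 151.16438356164383
31.5 0.2659373975545418 [ 0.30843931 -0.45450285 -0.59925244]
146 [88, 120, 141] [49, 117, 135]
147 [85, 122, 146] [55, 133, 151]
148 [82, 117, 138] [65, 153, 170]
149 [91, 115, 130] [71, 160, 176]
150 [122, 133, 142] [76, 146, 159]
151 [150, 155, 160] [86, 121, 132]
152 [146, 148, 152] [101, 112, 117]
153 [121, 123, 125] [104, 107, 110]
154 [107, 109, 112] [97, 98, 100]
155 [112, 115, 118] [93, 95, 97]
156 [115, 119, 122] [103, 105, 108]
157 [113, 117, 120] [113, 116, 118]
158 [104, 107, 110] [116, 119, 122]
159 [86, 88, 91] [107, 111, 113]
160 [66, 68, 69] [88, 90, 93]
161 [57, 55, 53] [67, 68, 70]
162 [59, 48, 43] [61, 57, 56]
163 [67, 47, 33] [65, 52, 44]
164 [73, 46, 26] [73, 49, 34]
165 [77, 48, 28] [79, 50, 29]
166 [80, 51, 30] [81, 52, 30]
[13 13 26 23]
[13 13 25 23]
```

The wheel's rim profile is displaced by 1.0 px, which is about 5 mm down. It has held unchanged for 3 s with the robot clear, and since only the cap can hold it there, the cap bears on the bush. I'm handing in.

```bash
python3 -c "
from rig import ctrl
print(ctrl.close_job())"
```

```text
the job is handed in; nothing more can be done
None
```

The cap is on the wheel's shaft, holding the wheel about 5 mm down against its spring for 3 s with the robot clear, but the first press sprang back for a reason I didn't find, and the second, which held, read only about 10 N (13–16 N asked); job handed in at about 31.6 s, verdict not shown.

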